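# Close a batch of capsules: seat the cap plate and hold it pressed 6 mm

## Task

Take the cap plate by its bar handle, keep it level so that the loose caps stay in it, and seat it over the two guide posts of the capsule filler so that it lies flat on the sprung body plate; then press it down against the springs by 6 mm, where its top face is level with the lower edge of the ring engraved on each post. Do not push the springs to their stop, or the capsules are crushed, and leave everything else on the counter where it is. Finish while still holding the plate pressed down at those 6 mm: do not let go.

Things in the scene. Friction and masses are not known exactly. Their poses are not given: they have to be found in the camera images.
- cap_bar (a point): Cap plate, loose, 0.27-0.44 kg, flat on the counter: white plate 80 x 170 x 14 mm, steel cover on top, black bar handle over the middle. The point is the bar's centre, 50 mm above the plate's underside, 36 mm above its white top face. Bar: 18 mm wide (x), 100 mm long (y), 22 mm high, free below except for the feet 37 to 49 mm from the middle. x across the plate, y along plate and bar, z up.
- cap_hole (a point): One of the cap plate's two through holes for the guide posts, at its lower mouth: 11.5 mm in diameter, 73 mm along +y from the middle; the other is at 73 mm along -y, so the plate fits either way round. The steel cover (72 x 122 mm, 2.7 mm proud of the white top face) ends short of the holes.
- body_plate_top (a point): Capsule filler, fixed to the counter: white body plate 80 x 170 x 12 mm with 60 open capsules in it, on springs over an aluminium base 116 x 200 mm. The point is the centre of its top face, 46 mm above the counter at rest; it sinks with the plate. x across, y along its length and along the line of the two guide posts, z up.
- post_tip (a point): Tip of one of the filler's two steel guide posts, 78 mm above the counter (32 mm above the body plate at rest). The posts stand 73 mm along +y (this one) and -y from the middle of the body plate; 9 mm in diameter, the last 7 mm tapered to 3.6 mm.
- post_ring (a point): Lower edge of the dark ring, 1.5 mm high, engraved round each guide post; the point is on the axis of the +y post, 54 mm above the counter. The white top face of the seated cap plate is level with it when pressed down by 6 mm; before that the ring is hidden in the plate's hole.
- press (a joint): How far the sprung body plate is pressed down, in m: 0 at rest, 0.006 wanted, 0.011 at the stop; it springs back when let go. The weight of the seated cap plate alone does not move it; a further push of about 3.5 N starts it, about 12.5 N holds it 6 mm down (1.5 N per mm) and about 20 N brings it to the stop, give or take 1 N.
- jar: bystander: white ointment jar with lid, 54 mm across, 58 mm high; origin at the centre of its underside
- spatula: bystander: spatula 170 mm long with a black handle, lying flat; origin under its middle
Things that resemble listed ones, but are neither listed nor needed, are in the scene too. Leave any green or pink look-alike of the part that bears body_plate_top alone. What is shaped like the part that bears cap_bar but pink is not meant.

How it is judged:
By the outcome, as a careful person would: the job done as asked, in the order asked, and still so for the second after the job is handed in, while the arm keeps its last pose, push and grip.
It also fails if it takes over 48 s, if anything falls off the work surface, if the arm or the gripper's body presses on something with over 40 N, if the wrist force passes 120 N, or if a joint passes its speed limit or range.

## Robot

A 6-joint arm with a two-finger parallel gripper is mounted at the origin on the work surface. World frame = base frame: x ahead of the robot, y to its left, z up, the work surface at z = 0. Lengths are in m, angles in rad, forces in N, time in s.
With the tool pointing down it reaches from about 0.4 to 0.825 m from the base axis. Payload 7 kg.
Tool frame: the origin (TCP) lies on the centre line of the jaws, within the pads' length; the fingertips stand 17 mm ahead of it and the grasp point (between the pads) lies 2 mm behind it; z points along the fingers, y is the line along which they close (so a half turn about z gives the same grasp; the last joint's range is limited). The gripper opens to 88 mm and grips with 3 to 60 N. Pads are 19 mm wide; open, the fingers measure 130 mm over their backs; the gripper's body (78 mm by 193 mm) begins 47 mm behind the grasp point.
Start: joints at [-0.993, 0.359, 0.012, 0, -1.224, -0.288], TCP at [0.193, -0.647, 0.244] pointing down, gripper open.
Joint ranges: [-3.07, 3.07], [-1.43, 2.12], [-1.02, 1.25], [-3.03, 1.67], [-3.05, -0], [-3.03, 3.03]. Speed limits (rad/s): [2.39, 2.39, 3.01, 3.14, 3.14, 3.14].

## Interface

Orientations are given as a 3x3 rotation matrix whose columns are the frame's x, y, z axes.
In Python, from workcell import robot, eyes gives the robot as it stands. The module is installed in compiled form; this text tells all that it offers.
- The arm moves only by the tool drive_tool, never from a script. Its argument "series" is a list of rows, each a list of 3 entries, a list of its own where there are three numbers: the shift along the tool's x, y, z in cm, then the turn about the tool's z in rad, then the opening, from 0 (shut) to 1 (fully open). A call has 1 to 5 rows; each row shifts and turns the commanded pose from where the row before left it, along the tool's axes as they then stand; what a row does not reach is not made up. A row lasts 1/8 s, in which the tool goes at most 62.5 mm and 10.7 degrees, less where a joint would pass 70% of its speed; a pose out of reach is approached as far as the arm can. A call is refused whole if a number of a shift passes 6.25 or a number of a turn 0.188, either way. A call with a gripper value outside its range is refused whole. The fingers move at their own pace and stop on an object; the grip force is fixed at half the most. Time passes only in rows, so rows that do not move let the fingers close. It gives the time, the measured TCP pose, the force, the opening and the grip force at its end, in the units of the state.
- robot.sense(): the state, without advancing time (a new reading comes with each control period).
- eyes.get_image(name): name is "scene" or "top" or "wrist"; returns a dict with "frame" (400x640x3 uint8, blue, green, red), "camera_matrix" (3x3 intrinsics, pixels), "k1" (the pictures are not rectified: a ray, as slopes to the right and down, at radius r is drawn at 1 + k1 r^2 times it, then the intrinsics apply), "world_to_cam" (4x4, takes a point from world to camera coordinates); the wrist camera has in their place "T_tool_cam" (4x4, takes a point from camera to tool coordinates, whose origin is the TCP and whose axes are the flange's). Camera axes: x right, y down, z forward; pixel columns grow to the right and rows downward; lengths in m; the calibration is good to about 2 mm. A picture is of the moment at which its call begins: read the wrist's pose just before it. There is no depth.
- robot.finish_job(): hands the job in; it is judged then, once.
The state is a dict: "clock": time; "q": joint angles; "joint_vel": joint speeds; "tau": joint torques, N m; "tcp_pos": TCP position; "orientation": TCP orientation; "contact_force": force on the tool from outside, world axes, zero at the start; "torque": the same for the moment, N m; "gripper_width": opening from 0.0 (shut) to 1.0 (fully open); "finger_force": force on a finger pad.
Only numpy, scipy, OpenCV 4.12 (cv2) and the standard library are available. Lean on these libraries where they do the work, as an engineer would, in place of code of your own. Each camera call takes 0.05 s, during which the arm holds its last target. There are 200 camera calls.

## Working session

There is one attempt and no reset: what is moved stays moved. The work goes in short steps, Python scripts to look and compute and a tool call to move; the robot and the scene stay as the last step left them, time stands still between calls to the robot, and variables do not carry over. Pictures are saved under pics/ and viewed, at most 10 in all, crops included, and the job is handed in when it is done.

Besides the shell and the picture viewer there is one more tool, called after "Request:" in YAML: its name, and indented under it one key for each argument. drive_tool: Moves the arm, as the interface text tells. Its arguments: {"type":"object","properties":{"series":{"type":"array","items":{"type":"array"}}},"required":["series"]}

```bash
mkdir -p pics; cat > h.py <<'E'
import numpy as np, cv2
from workcell import robot, eyes
def cam(n):
    s=robot.sense(); d=eyes.get_image(n)
    K=np.array(d["camera_matrix"]); k1=d["k1"]
    if n=="wrist":
        T=np.eye(4);T[:3,:3]=s["orientation"];T[:3,3]=s["tcp_pos"]
        M=T@np.array(d["T_tool_cam"])
    else: M=np.linalg.inv(np.array(d["world_to_cam"]))
    return d["frame"],K,k1,M
def ray(K,k1,M,u,v):
    p=cv2.undistortPoints(np.array([[[u,v]]],float),K,np.array([k1,0,0,0.]))[0,0]
    return M[:3,3],M[:3,:3]@np.array([p[0],p[1],1])
def onz(c,u,v,z):
    o,r=ray(c[1],c[2],c[3],u,v); return o+r*(z-o[2])/r[2]
def proj(c,P):
    q=np.linalg.inv(c[3])@np.append(P,1); 
    return cv2.projectPoints(q[None,:3],np.zeros(3),np.zeros(3),c[1],np.array([c[2],0,0,0.]))[0].ravel()
E
python3 - <<'E'
from h import *
for n in("scene","top"):
    c=cam(n); cv2.imwrite(f"pics/{n}0.png",c[0]); print(n,c[3][:3].round(3).tolist(),c[1].round(1).tolist(),c[2])
s=robot.sense(); print(s["clock"],s["orientation"],s["contact_force"],s["gripper_width"])
E
```

```text
scene [[-0.559, 0.699, -0.446, 0.994], [0.829, 0.476, -0.293, 0.229], [0.007, -0.534, -0.845, 1.062]] [[371.1, 0.0, 322.4], [0.0, 371.1, 197.3], [0.0, 0.0, 1.0]] -0.03691346898112746
top [[-0.006, -0.986, 0.166, 0.182], [-1.0, 0.008, 0.013, -0.104], [-0.014, -0.166, -0.986, 1.649]] [[484.6, 0.0, 316.3], [0.0, 484.6, 200.6], [0.0, 0.0, 1.0]] -0.05147924793330369
0.1 [[-9.58328148e-01 -2.85669151e-01 -5.45523330e-04]
 [-2.85669640e-01  9.58327202e-01  1.35296548e-03]
 [ 1.36289346e-04  1.45242436e-03 -9.99998936e-01]] [0.35364334 0.43342207 0.07293442] 1.001890476417474
```

View pics/scene0.png

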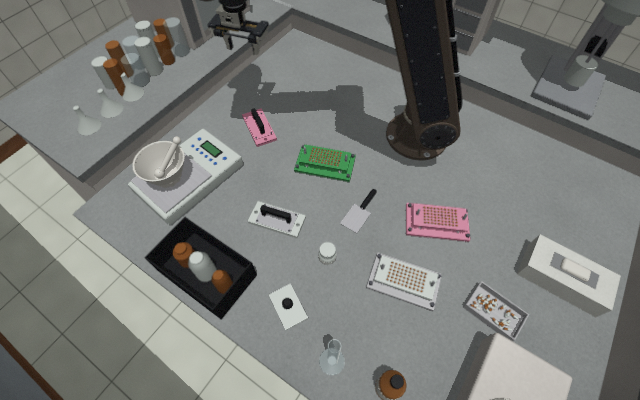

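View pics/top0.png

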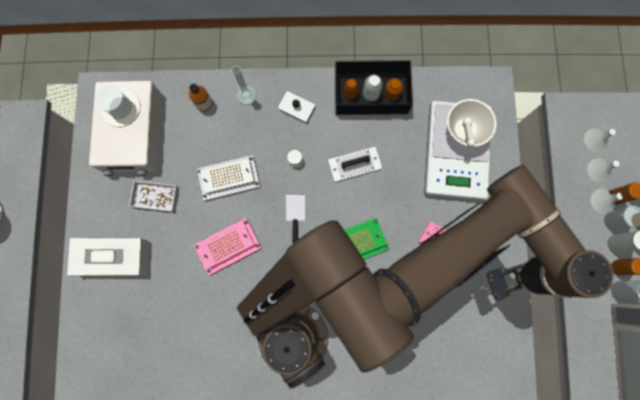

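Cap plate candidates in the top view are the white plate with a black bar (355,163), the pink one (430,232) and the white card with a black knob (297,106). I choose (355,163). Filler candidates are white (228,178), pink (228,246) and green (365,240), and I choose white (228,178). The jar is at (295,158) and the spatula at (295,215).

```bash
python3 - <<'E'
from h import *
c=cam("top"); f=c[0]
hsv=cv2.cvtColor(f,cv2.COLOR_BGR2HSV)
m=((hsv[...,2]>170)&(hsv[...,1]<40)).astype(np.uint8)
m=cv2.morphologyEx(m,cv2.MORPH_CLOSE,np.ones((9,9)))
for nm,(x0,y0,x1,y1),z in(("cap",(318,135,392,190),.014),("fill",(190,148,265,205),.046)):
    k=np.zeros_like(m);k[y0:y1,x0:x1]=m[y0:y1,x0:x1]
    cs=max(cv2.findContours(k,0,2)[0],key=cv2.contourArea)
    W=np.array([onz(c,*p[0].astype(float),z)[:2] for p in cs],np.float32)
    r=cv2.minAreaRect(W); b=cv2.boxPoints(r); e=max(b[1]-b[0],b[2]-b[1],key=np.linalg.norm)
    print(nm,r,np.degrees(np.arctan2(e[1],e[0])))
# bar
k=(f.max(2)<60).astype(np.uint8);kk=np.zeros_like(k);kk[140:185,330:382]=k[140:185,330:382]
cs=max(cv2.findContours(kk,0,2)[0],key=cv2.contourArea)
W=np.array([onz(c,*p[0].astype(float),.06)[:2] for p in cs],np.float32);r=cv2.minAreaRect(W);print("bar",r)
a=cv2.resize(f[130:200,180:400],None,fx=3.6,fy=3.6,interpolation=cv2.INTER_CUBIC);cv2.imwrite("pics/crop1.png",a)
E
```

```text
cap ((0.5877280235290527, -0.21588805317878723), (0.08466289937496185, 0.1766989678144455), 15.54561996459961) -74.45439
fill ((0.5367721319198608, 0.2196173071861267), (0.11475643515586853, 0.19875909388065338), 13.778053283691406) -76.221924
bar ((0.580978512763977, -0.21535247564315796), (0.015912843868136406, 0.08962263911962509), 13.854172706604004)
```

View pics/crop1.png

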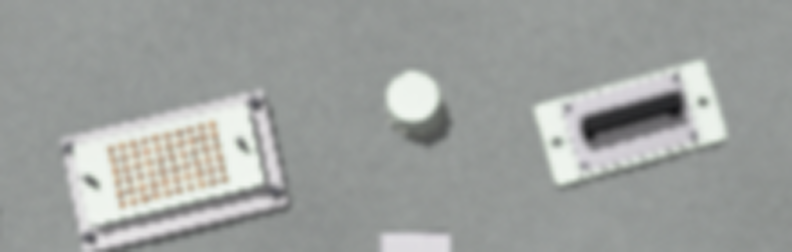

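The crop shows the white filler, with posts at crop (90,182) and (243,145), the jar at (413,97), and the white cap plate with holes at (557,142) and (702,102) and its black bar at (635,118). The choices are confirmed.

Request:
drive_tool:
  series:
    - [[-4.18,2.5,0],0,1]
    - [[-4.18,2.5,0],0,1]
    - [[-4.18,2.5,0],0,1]
    - [[-4.18,2.5,0],0,1]
    - [[-4.18,2.5,0],0,1]

```text
clock: 0.78
tcp_pos: [0.3582, -0.466, 0.2434]
orientation: [[-0.958, -0.286, -0.0], [-0.286, 0.958, 0.0], [0.0, 0.0, -1.0]]
contact_force: [0.2, -1.0, -0.1]
gripper_width: 0.997
finger_force: 0.0
```

Request:
drive_tool:
  series:
    - [[-4.18,2.5,0],0,1]
    - [[-4.18,2.5,0],0,1]
    - [[-4.18,2.5,0],0,1]
    - [[-4.18,2.5,0],0,1]
    - [[-4.18,2.5,0],0,1]

```text
clock: 1.4
tcp_pos: [0.5228, -0.2864, 0.2435]
orientation: [[-0.958, -0.286, -0.0], [-0.286, 0.958, 0.0], [0.0, 0.0, -1.0]]
contact_force: [1.0, -0.9, 0.0]
gripper_width: 1.003
finger_force: 0.0
```

Request:
drive_tool:
  series:
    - [[-4.18,2.5,0],0,1]
    - [[-4.18,2.5,0],0,1]
    - [[0,0,0],-0.186,1]
    - [[0,0,0],-0.186,1]
    - [[0,0,0],-0.186,1]

```text
clock: 2.02
tcp_pos: [0.5878, -0.2156, 0.2431]
orientation: [[-0.657, -0.754, -0.001], [-0.754, 0.657, 0.0], [0.0, 0.001, -1.0]]
contact_force: [-0.3, 0.0, 0.4]
gripper_width: 1.002
finger_force: 0.0
```

Request:
drive_tool:
  series:
    - [[0,0,0],-0.186,1]
    - [[0,0,0],-0.186,1]
    - [[0,0,0],-0.186,1]
    - [[0,0,0],-0.186,1]
    - [[0,0,0],-0.186,1]

```text
clock: 2.65
tcp_pos: [0.5876, -0.216, 0.2433]
orientation: [[0.211, -0.977, -0.001], [-0.977, -0.211, 0.0], [-0.0, 0.0, -1.0]]
contact_force: [-0.5, 0.7, -0.5]
gripper_width: 0.999
finger_force: 0.0
```

```bash
python3 - <<'E'
from h import *
c=cam("wrist"); cv2.imwrite("pics/w1.png",c[0]); s=robot.sense(); print(s["clock"],s["tcp_pos"],s["orientation"],s["q"],s["contact_force"]); print(c[3].round(3).tolist(),c[1].tolist(),c[2])
E
```

```text
2.7 [ 0.58769325 -0.21594218  0.24325658] [[ 2.20598347e-01 -9.75364609e-01 -4.98412348e-04]
 [-9.75364701e-01 -2.20598448e-01  1.55836148e-04]
 [-2.61946053e-04  4.51756614e-04 -9.99999864e-01]] [-4.08672889e-02  2.79548488e-01 -1.02226105e-01 -1.45813402e-04
 -1.18952610e+00  2.63349535e-01] [-0.85211304 -1.09970764  0.55821847]
[[-0.977, -0.205, -0.054, 0.601], [-0.212, 0.945, 0.248, -0.283], [0.0, 0.254, -0.967, 0.385], [0.0, 0.0, 0.0, 1.0]] [[324.7234983154422, 0.0, 317.9380441939928], [0.0, 324.7234983154422, 194.86163027540266], [0.0, 0.0, 1.0]] 0.010522851994943218
```

View pics/w1.png

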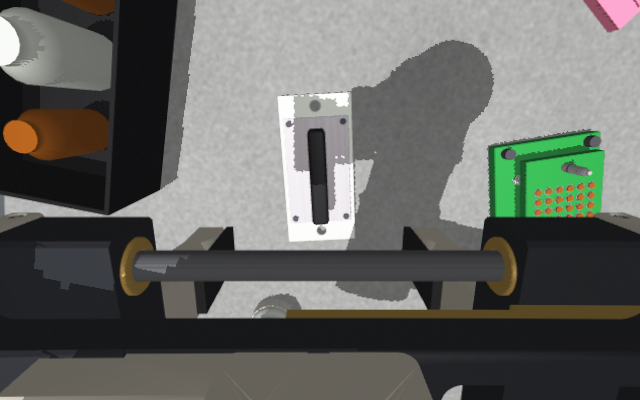

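The wrist view shows the cap plate with holes at (315,105) and (321,229) and the bar between (317,130) and (319,222).

```bash
python3 - <<'E'
from h import *
c=cam("wrist"); f=c[0]
s=robot.sense()
g=cv2.cvtColor(f,cv2.COLOR_BGR2GRAY)
P=[]
for (u,v) in((315,105),(321,229)):
    sub=g[v-9:v+10,u-9:u+10]; k=(sub<150).astype(np.uint8)
    n,l,st,ce=cv2.connectedComponentsWithStats(k); i=1+np.argmax(st[1:,4]); print(st[i],ce[i]+[u-9,v-9])
    P.append(onz(c,*(ce[i]+[u-9,v-9]),.013)[:2])
P=np.array(P);d=P[0]-P[1];print(P,P.mean(0),np.linalg.norm(d),np.degrees(np.arctan2(d[1],d[0])))
k=(g<75).astype(np.uint8);kk=np.zeros_like(k);kk[122:228,300:335]=k[122:228,300:335]
cs=max(cv2.findContours(kk,0,2)[0],key=cv2.contourArea)
W=np.array([onz(c,*p[0].astype(float),.061)[:2] for p in cs],np.float32);r=cv2.minAreaRect(W);print("bar",r)
w=(g>165).astype(np.uint8);kk=np.zeros_like(w);kk[85:245,272:358]=w[85:245,272:358]
cs=max(cv2.findContours(kk,0,2)[0],key=cv2.contourArea);cs=cv2.convexHull(cs)
W=np.array([onz(c,*p[0].astype(float),.014)[:2] for p in cs],np.float32);print("plate",cv2.minAreaRect(W))
y=s["orientation"][:,1];print(np.degrees(np.arctan2(y[1],y[0])))
E
```

```text
[  4   4  12  12 109] [315.19266055 105.42201835]
[ 0  0 17  5 70] [319.61428571 221.71428571]
[[ 0.60591147 -0.28617764]
 [ 0.57107047 -0.1551205 ]] [ 0.58849097 -0.22064907] 0.13560924745161862 -75.11249729650812
bar ((0.5871132612228394, -0.2175091803073883), (0.017071222886443138, 0.09834403544664383), 15.21927547454834)
plate ((0.5920040011405945, -0.21611103415489197), (0.10294488817453384, 0.18533174693584442), 12.743400573730469)
-168.01036462150566
```

Request:
drive_tool:
  series:
    - [[0.1,0.07,0],-0.058,1]
    - [[0,0,5],0,1]
    - [[0,0,5],0,1]
    - [[0,0,0],0,1]

```text
clock: 3.25
tcp_pos: [0.5846, -0.2167, 0.1398]
orientation: [[0.258, -0.966, -0.008], [-0.966, -0.258, 0.001], [-0.003, 0.007, -1.0]]
contact_force: [-0.2, -0.6, 0.4]
gripper_width: 0.995
finger_force: 0.0
```

```bash
python3 - <<'E'
from h import *
c=cam("wrist"); cv2.imwrite("pics/w2.png",c[0]); s=robot.sense(); print(s["clock"],s["tcp_pos"],s["orientation"])
for P in [(.587,-.217,.061),(.587+.0128,-.217-.0473,.061)]: print(proj(c,np.array(P)))
E
```

```text
3.3 [ 0.58664001 -0.21725277  0.14285379] [[ 2.59310860e-01 -9.65788046e-01 -3.36584714e-03]
 [-9.65793705e-01 -2.59311504e-01 -2.51398908e-04]
 [-6.30004822e-04  3.31590444e-03 -9.99994304e-01]]
[312.88870612 207.37059481]
[312.34617462 137.30786787]
```

View pics/w2.png

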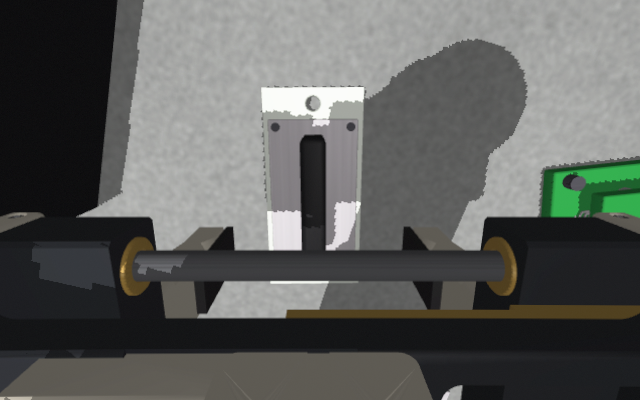

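The bar is upright in the picture at u≈313 with its far end at v≈135. This agrees with the prediction, so I go down and grip.

Request:
drive_tool:
  series:
    - [[0,0,4],0,1]
    - [[0,0,3.5],0,1]
    - [[0,0,1.9],0,1]
    - [[0,0,0],0,1]
    - [[0,0,0],0,1]

```text
clock: 3.92
tcp_pos: [0.5891, -0.2174, 0.052]
orientation: [[0.262, -0.965, 0.003], [-0.965, -0.262, -0.001], [0.002, -0.003, -1.0]]
contact_force: [-0.3, -0.2, 0.2]
gripper_width: 1.001
finger_force: 0.0
```

Request:
drive_tool:
  series:
    - [[0,0,0],0,0]
    - [[0,0,0],0,0]
    - [[0,0,0],0,0]
    - [[0,0,0],0,0]
    - [[0,0,0],0,0]

```text
clock: 4.55
tcp_pos: [0.5873, -0.2171, 0.0495]
orientation: [[0.262, -0.965, -0.0], [-0.965, -0.262, 0.0], [-0.0, 0.0, -1.0]]
contact_force: [-0.3, -0.9, -0.3]
gripper_width: 0.486
finger_force: 0.0
```

Request:
drive_tool:
  series:
    - [[0,0,0],0,0]
    - [[0,0,0],0,0]
    - [[0,0,0],0,0]

```text
clock: 4.92
tcp_pos: [0.5874, -0.2171, 0.0496]
orientation: [[0.262, -0.965, 0.0], [-0.965, -0.262, -0.0], [0.0, -0.0, -1.0]]
contact_force: [0.5, -0.4, 0.0]
gripper_width: 0.206
finger_force: 30.0
```

Request:
drive_tool:
  series:
    - [[0,0,-0.5],0,0]
    - [[0,0,-1.5],0,0]
    - [[0,0,-3],0,0]
    - [[0,0,-3.5],0,0]
    - [[0,0,-3.5],0,0]

```text
clock: 5.55
tcp_pos: [0.5871, -0.2171, 0.1715]
orientation: [[0.262, -0.965, 0.0], [-0.965, -0.262, 0.0], [-0.0, -0.0, -1.0]]
contact_force: [0.4, 0.5, -4.0]
gripper_width: 0.204
finger_force: 30.0
```

Request:
drive_tool:
  series:
    - [[0,0,-3.5],0,0]
    - [[0,0,-3],0,0]
    - [[-1,-0.1,-1.5],0,0]
    - [[-2,-0.2,0],0,0]
    - [[-3,-0.3,0],0,0]

```text
clock: 6.18
tcp_pos: [0.5761, -0.1562, 0.2479]
orientation: [[0.261, -0.965, -0.002], [-0.965, -0.261, 0.001], [-0.001, 0.002, -1.0]]
contact_force: [-0.8, -0.1, -4.6]
gripper_width: 0.206
finger_force: 30.0
```

Request:
drive_tool:
  series:
    - [[-4,-0.4,0],0,0]
    - [[-4,-0.4,0],0,0]
    - [[-4,-0.4,0],0,0]
    - [[-4,-0.4,0],0,0]
    - [[-4,-0.4,0],0,0]

```text
clock: 6.8
tcp_pos: [0.5424, 0.0427, 0.2479]
orientation: [[0.262, -0.965, -0.003], [-0.965, -0.262, -0.0], [-0.0, 0.003, -1.0]]
contact_force: [0.1, 0.7, -3.6]
gripper_width: 0.204
finger_force: 30.0
```

Request:
drive_tool:
  series:
    - [[-4,-0.4,0],0,0]
    - [[-4,-0.4,0],0,0]
    - [[-4,-0.4,0],0,0]
    - [[-4,-0.4,0],0,0]
    - [[-4,-0.4,0],0,0]

```text
clock: 7.42
tcp_pos: [0.5091, 0.2405, 0.2479]
orientation: [[0.263, -0.965, -0.002], [-0.965, -0.263, -0.001], [0.001, 0.003, -1.0]]
contact_force: [1.0, 0.1, -3.9]
gripper_width: 0.205
finger_force: 30.0
```

Request:
drive_tool:
  series:
    - [[-4,-0.5,0],0,0]
    - [[-4,-0.5,0],0,0]
    - [[-4,-0.5,0],0,0]
    - [[-3,-0.3,0],0,0]
    - [[-2,-0.4,0],0,0]

```text
clock: 8.05
tcp_pos: [0.4867, 0.41, 0.2485]
orientation: [[0.263, -0.965, -0.001], [-0.965, -0.263, -0.001], [0.001, 0.002, -1.0]]
contact_force: [-0.3, -0.4, -4.0]
gripper_width: 0.206
finger_force: 30.0
```

Request:
drive_tool:
  series:
    - [[-0.8,-0.3,0],0,0]
    - [[0,0,0],0,0]
    - [[0,0,0],0,0]

```text
clock: 8.43
tcp_pos: [0.489, 0.4162, 0.2496]
orientation: [[0.261, -0.965, -0.0], [-0.965, -0.261, -0.0], [0.0, 0.0, -1.0]]
contact_force: [-0.7, -0.6, -4.4]
gripper_width: 0.205
finger_force: 30.0
```

```bash
python3 - <<'E'
from h import *
c=cam("wrist"); cv2.imwrite("pics/wA.png",c[0]); s=robot.sense(); print(s["clock"],s["tcp_pos"],s["orientation"],s["contact_force"],s["q"])
np.save("A.npy",c[3])
E
```

```text
8.475 [0.48903982 0.41622558 0.24972708] [[ 2.60847550e-01 -9.65380006e-01 -1.27142930e-05]
 [-9.65380005e-01 -2.60847549e-01 -3.21773508e-05]
 [ 2.77468789e-05  2.06675074e-05 -9.99999999e-01]] [ 1.18324992  0.19453095 -4.58716032] [ 1.00843625e+00  3.01579491e-01 -5.65029781e-02  6.83354391e-06
 -1.21274786e+00 -7.44538603e-01]
```

View pics/wA.png

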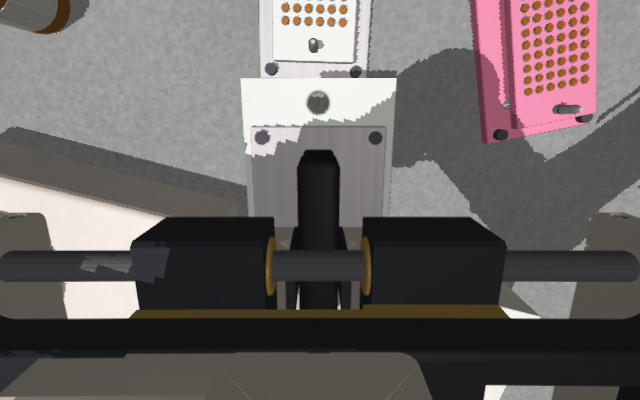

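The view shows the near plate hole at (317,102) and the filler's +y post at about (313,43), on white as intended. Next I move along to see the other post.

Request:
drive_tool:
  series:
    - [[2,0,0],0,0]
    - [[4,0,0],0,0]
    - [[4,0,0],0,0]
    - [[3,0,0],0,0]
    - [[1.6,0,0],0,0]

```text
clock: 9.1
tcp_pos: [0.5273, 0.2736, 0.2501]
orientation: [[0.26, -0.966, 0.0], [-0.966, -0.26, 0.0], [-0.0, -0.0, -1.0]]
contact_force: [0.7, 0.4, -4.1]
gripper_width: 0.203
finger_force: 30.0
```

Request:
drive_tool:
  series:
    - [[0,0,0],0,0]
    - [[0,0,0],0,0]

```text
clock: 9.35
tcp_pos: [0.5271, 0.2764, 0.2497]
orientation: [[0.262, -0.965, 0.0], [-0.965, -0.262, 0.0], [-0.0, -0.0, -1.0]]
contact_force: [-0.3, 0.4, -4.4]
gripper_width: 0.205
finger_force: 30.0
```

```bash
python3 - <<'E'
from h import *
c=cam("wrist"); cv2.imwrite("pics/wB.png",c[0]); s=robot.sense(); print(s["clock"],s["tcp_pos"])
np.save("B.npy",c[3])
a=cv2.imread("pics/wA.png")[0:120,250:380];b=c[0][0:120,250:380]
cv2.imwrite("pics/AB.png",cv2.resize(np.hstack([a,b]),None,fx=3,fy=3,interpolation=cv2.INTER_NEAREST))
E
```

```text
9.4 [0.52694427 0.27671451 0.24956529]
```

View pics/AB.png

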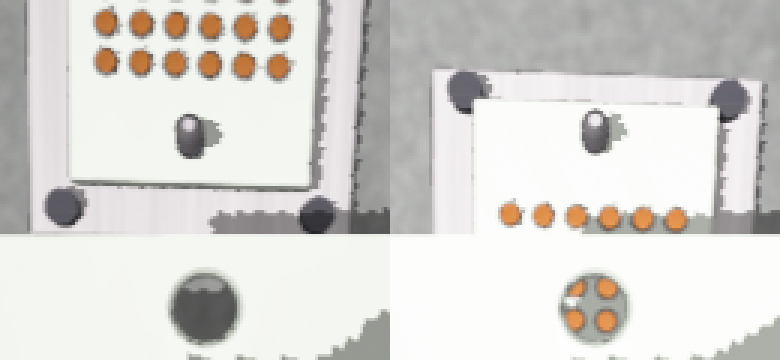

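In the crops, the tip of post A is at pixel (313.0,40.7), the tip of post B at (318.3,39.3), and the hole rim at (318,102.7) in both pictures.

```bash
python3 - <<'E'
from h import *
c=list(cam("wrist"));s=robot.sense();p=s["tcp_pos"];R=s["orientation"]
def at(M,u,v,z): cc=c.copy();cc[3]=M;return onz(cc,u,v,z)[:2]
A=np.load("A.npy");B=np.load("B.npy")
a=at(A,313,40.7,.078);b=at(B,318.3,39.3,.078)
h=at(B,318,102.7,p[2]-.0496+.014)
d=a-b;m=(a+b)/2
print(a,b,m,np.linalg.norm(d),np.degrees(np.arctan2(d[1],d[0])))
print("hole- rel tcp in tool",R[:2,:2].T@(h-p[:2]))
x=R[:2,0];print("tool -x dir",np.degrees(np.arctan2(-x[1],-x[0])))
print("tcp->mid, tool",R[:2,:2].T@(m-p[:2]))
E
```

```text
[0.5256642 0.2946566] [0.55966277 0.15266545] [0.54266348 0.22366103] 0.1460047600170788 103.46546945554448
hole- rel tcp in tool [0.0719669  0.00074283]
tool -x dir 105.21772961580133
tcp->mid, tool [ 0.05548382 -0.00126056]
```

Request:
drive_tool:
  series:
    - [[1.5,-0.2,0],0,0]
    - [[2.65,0,0],0,0]
    - [[1.5,0,0],0,0]
    - [[0,0,1],0.031,0]
    - [[0,0,2],0,0]

```text
clock: 10.07
tcp_pos: [0.5442, 0.2227, 0.2196]
orientation: [[0.23, -0.973, 0.001], [-0.973, -0.23, 0.001], [-0.001, -0.002, -1.0]]
contact_force: [-0.5, -0.5, -4.2]
gripper_width: 0.2
finger_force: 30.0
```

Request:
drive_tool:
  series:
    - [[0,0,3],0,0]
    - [[0,0,3],0,0]
    - [[0,0,2.1],0,0]
    - [[0,0,0],0,0]
    - [[0,0,0],0,0]

```text
clock: 10.7
tcp_pos: [0.5442, 0.2228, 0.1392]
orientation: [[0.232, -0.973, 0.001], [-0.973, -0.232, 0.0], [-0.0, -0.001, -1.0]]
contact_force: [0.9, 0.2, -4.1]
gripper_width: 0.201
finger_force: 30.0
```

Request:
drive_tool:
  series:
    - [[0,0,0],0,0]

```text
clock: 10.82
tcp_pos: [0.5443, 0.2228, 0.1397]
orientation: [[0.232, -0.973, 0.002], [-0.973, -0.232, 0.001], [-0.001, -0.002, -1.0]]
contact_force: [0.5, 0.7, -4.0]
gripper_width: 0.205
finger_force: 30.0
```

```bash
python3 - <<'E'
from h import *
c=cam("wrist");s=robot.sense();p=s["tcp_pos"];R=s["orientation"];print(s["clock"],p,np.degrees(np.arctan2(-R[1,0],-R[0,0])))
m=np.array([.54266,.22366]);print("remaining tool",R[:2,:2].T@(m-p[:2])-[-.001,.0007])
b=np.array([.55966,.15267]);print("tip proj",proj(c,np.array([*b,.078])))
w=c[0][70:140,280:360]
t=cam("top")
for q in((.5257,.2947),(.5597,.1527)): print(proj(t,np.array([*q,.078])))
u,v=proj(t,np.array([.5427,.2237,.1])).astype(int)
a=cv2.resize(w,(480,420),interpolation=cv2.INTER_NEAREST);cv2.imwrite("pics/c3.png",a)
E
```

```text
10.875 [0.54419775 0.22272283 0.13963276] 103.40860950938496
remaining tool [-0.00026822  0.0005785 ]
tip proj [319.19838811 103.02841917]
[202.84134601 178.13817836]
[245.40070965 167.74812089]
```

View pics/c3.png

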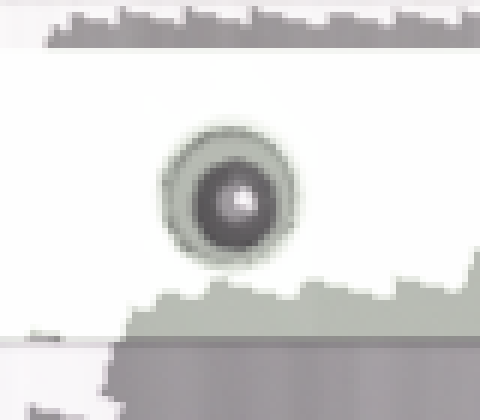

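The post tip shows through the hole at (319.8,103.5) and the rim centre is at (318.2,102.3). That is about 1 mm off along tool +y, so I correct it and then lower slowly.

Request:
drive_tool:
  series:
    - [[0,0.08,0.5],0,0]
    - [[0,0,0.6],0,0]
    - [[0,0,0.5],0,0]
    - [[0,0,0.4],0,0]
    - [[0,0,0],0,0]

```text
clock: 11.55
tcp_pos: [0.543, 0.2221, 0.1181]
orientation: [[0.232, -0.973, -0.0], [-0.973, -0.232, -0.0], [0.0, 0.0, -1.0]]
contact_force: [0.2, 0.7, -3.2]
gripper_width: 0.203
finger_force: 30.0
```

Request:
drive_tool:
  series:
    - [[0,0,0.5],0,0]
    - [[0,0,0.5],0,0]
    - [[0,0,0.5],0,0]
    - [[0,0,0.4],0,0]
    - [[0,0,0],0,0]

```text
clock: 12.18
tcp_pos: [0.5429, 0.2221, 0.0992]
orientation: [[0.232, -0.973, -0.0], [-0.973, -0.232, -0.0], [0.0, 0.0, -1.0]]
contact_force: [1.2, -0.0, -4.7]
gripper_width: 0.203
finger_force: 30.0
```

Request:
drive_tool:
  series:
    - [[0,0,0],0,0]

```text
clock: 12.3
tcp_pos: [0.543, 0.2221, 0.0996]
orientation: [[0.232, -0.973, -0.0], [-0.973, -0.232, -0.0], [0.0, 0.0, -1.0]]
contact_force: [0.3, 0.8, -4.0]
gripper_width: 0.202
finger_force: 30.0
```

Request:
drive_tool:
  series:
    - [[0,0,0.2],0,0]
    - [[0,0,0.1],0,0]
    - [[0,0,0],0,0]
    - [[0,0,0],0,0]

```text
clock: 12.8
tcp_pos: [0.543, 0.2221, 0.0966]
orientation: [[0.232, -0.973, 0.0], [-0.973, -0.232, 0.0], [-0.0, -0.0, -1.0]]
contact_force: [0.6, 0.1, -4.4]
gripper_width: 0.203
finger_force: 30.0
```

Request:
drive_tool:
  series:
    - [[0,0,0.1],0,0]
    - [[0,0,0],0,0]
    - [[0,0,0],0,0]

```text
clock: 13.18
tcp_pos: [0.543, 0.2221, 0.0955]
orientation: [[0.232, -0.973, 0.0], [-0.973, -0.232, 0.0], [-0.0, -0.0, -1.0]]
contact_force: [0.6, 0.4, -4.0]
gripper_width: 0.203
finger_force: 30.0
```

Request:
drive_tool:
  series:
    - [[0,0,0.1],0,0]
    - [[0,0,0],0,0]
    - [[0,0,0],0,0]

```text
clock: 13.55
tcp_pos: [0.543, 0.2221, 0.095]
orientation: [[0.232, -0.973, 0.0], [-0.973, -0.232, 0.0], [-0.0, -0.0, -1.0]]
contact_force: [-2.3, -0.7, 3.9]
gripper_width: 0.202
finger_force: 30.0
```

Request:
drive_tool:
  series:
    - [[0,0,0.1],0,0]
    - [[0,0,0],0,0]
    - [[0,0,0],0,0]

```text
clock: 13.92
tcp_pos: [0.543, 0.2221, 0.0938]
orientation: [[0.232, -0.973, 0.0], [-0.973, -0.232, 0.0], [-0.0, -0.0, -1.0]]
contact_force: [-3.5, -1.7, 4.4]
gripper_width: 0.205
finger_force: 30.0
```

Request:
drive_tool:
  series:
    - [[0,0.03,0],0,0]
    - [[0,0,0.1],0,0]
    - [[0,0,0],0,0]
    - [[0,0,0],0,0]

```text
clock: 14.42
tcp_pos: [0.543, 0.2221, 0.0931]
orientation: [[0.232, -0.973, 0.001], [-0.973, -0.232, 0.0], [-0.0, -0.001, -1.0]]
contact_force: [-2.3, -0.6, 6.7]
gripper_width: 0.202
finger_force: 30.0
```

Request:
drive_tool:
  series:
    - [[0,0,0.1],0,0]
    - [[0,0,0],0,0]
    - [[0,0,0],0,0]

```text
clock: 14.8
tcp_pos: [0.543, 0.2221, 0.0922]
orientation: [[0.232, -0.973, 0.001], [-0.973, -0.232, 0.0], [-0.0, -0.001, -1.0]]
contact_force: [-2.6, -0.9, 7.5]
gripper_width: 0.203
finger_force: 30.0
```

Request:
drive_tool:
  series:
    - [[0,0,0.1],0,0]
    - [[0,0,0],0,0]
    - [[0,0,0],0,0]

```text
clock: 15.18
tcp_pos: [0.543, 0.2221, 0.0914]
orientation: [[0.232, -0.973, 0.001], [-0.973, -0.232, 0.0], [-0.0, -0.001, -1.0]]
contact_force: [-3.8, -0.6, 8.7]
gripper_width: 0.203
finger_force: 30.0
```

Request:
drive_tool:
  series:
    - [[0,0,0.1],0,0]
    - [[0,0,0.07],0,0]
    - [[0,0,0],0,0]
    - [[0,0,0],0,0]
    - [[0,0,0],0,0]

```text
clock: 15.8
tcp_pos: [0.543, 0.2221, 0.0899]
orientation: [[0.232, -0.973, 0.001], [-0.973, -0.232, 0.0], [-0.0, -0.001, -1.0]]
contact_force: [-5.4, -1.6, 11.1]
gripper_width: 0.199
finger_force: 30.0
```

```bash
python3 - <<'E'
from h import *
F=[]
for i in range(10):
    s=robot.sense();F.append([*s["contact_force"],s["tcp_pos"][2]]);c=cam("wrist")
print(np.mean(F,0),np.std(F,0),s["clock"])
sc=cam("scene")
b=np.array([.55966,.15267]);a=np.array([.5257,.2947])
P=[proj(sc,np.array([*q,.054])) for q in(a,b)];print(P)
W=[cv2.resize(c[0][70:140,280:360],(400,350),interpolation=cv2.INTER_NEAREST)]
top=[cv2.resize(sc[0][int(p[1])-18:int(p[1])+10,int(p[0])-16:int(p[0])+16],(400,350),interpolation=cv2.INTER_CUBIC) for p in P[:1]]
cv2.imwrite("pics/c4.png",np.hstack(W+top))
E
```

```text
[-4.85894052 -1.13246751 11.36407568  0.08993292] [4.10501303e-01 5.41877163e-01 5.22241040e-01 1.26289439e-05] 16.25
[array([431.90675286, 283.27204357]), array([382.10655362, 266.202511  ])]
```

View pics/c4.png

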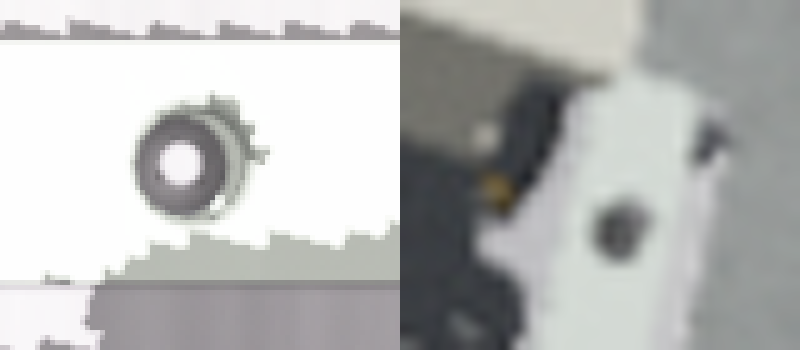

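Request:
drive_tool:
  series:
    - [[0,0,0.07],0,0]
    - [[0,0,0],0,0]
    - [[0,0,0],0,0]
    - [[0,0,0],0,0]

```text
clock: 16.85
tcp_pos: [0.543, 0.2221, 0.0893]
orientation: [[0.232, -0.973, 0.001], [-0.973, -0.232, 0.0], [-0.0, -0.001, -1.0]]
contact_force: [-5.1, -1.1, 11.8]
gripper_width: 0.199
finger_force: 30.0
```

```bash
python3 - <<'E'
from h import *
F=[]
for i in range(12):
    s=robot.sense();F.append([*s["contact_force"],*s["torque"],s["tcp_pos"][2]]);cam("wrist")
print(np.mean(F,0).round(4),s["clock"],s["gripper_width"],s["finger_force"]);print(s["orientation"].round(4) if hasattr(s["orientation"],"round") else s["orientation"])
E
```

```text
[-4.8107 -1.1926 12.0963 -0.4677  1.9897 -0.0165  0.0893] 17.4 0.20183204070122207 30.002029538154602
[[ 2.323e-01 -9.726e-01  1.100e-03]
 [-9.726e-01 -2.323e-01  3.000e-04]
 [-0.000e+00 -1.100e-03 -1.000e+00]]
```

```bash
python3 -c "
from workcell import robot
print(robot.finish_job())"
```

```text
the job is handed in; nothing more can be done
None
```

The cap plate is seated over both guide posts and still held pressed down about 6 mm. The travel works out to 6.1 mm from the tool height and 5.7 mm from the 12.1 N push. I couldn't confirm the ring level by eye, because no camera resolved it. The job was handed in at 17.4 s.

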